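Refit the gear cover of a cone winder

TASK

Put the loose cover plate back on the cone winder's gear housing: lower it flat so that the three pin heads come up through the wide ends of its keyhole slots, and let go of it there. Then push the plate, away from the sliding bolt, until it stops fully home under the pin heads, and push the bolt all the way across behind the plate's tab so that it cannot slide back. Do not knock over the dye bottles.

Things in the scene. Friction and masses are not known exactly. Their poses are not given: they have to be found in the camera images.
- housing: Cone winder's gear housing, a grey box fixed to the table, 200 (x) by 140 (y) by 60 mm high, brass gears in an opening in its flat top; feet 8 mm high reach to y = +-84. Origin at the centre of its underside. From its +x face a shaft with a blue yarn cone sticks out 125 mm (cone 66 mm across, axis 36 mm up). Three steel pins stand on top; the slide bolt is at its -x end.
- pin (a point): Centre of the top of the single pin at the housing's -x side, at housing (-36, 0, 71) mm. The two others are alike, at (58, 42, 71) and (58, -42, 71). Each has a shank 6 mm in diameter, 7 mm long, standing on the top face (z = 60), and a head 12 mm in diameter, 4 mm thick.
- cover: Loose aluminium cover plate, 4 mm thick, 0.3 kg, flat on the table at the start. Origin on its underside, at the point that is right above the housing's origin, axes parallel, when fully home (60 mm up). Main plate: x -30 to 94, y -62 to 62 mm; a tab 40 mm wide runs on to x = -53. Sliding on the housing meets only friction, about 1 to 3 N, until the slot ends stop it on the shanks.
- slot (a point): Centre (underside) of the wide end, 17 mm square, of the cover's single keyhole slot, at cover (-18, 0) mm. The two others are at (76, 42) and (76, -42). From each a slot 10 mm wide runs to -x. The heads pass when the cover's origin is at housing x = -18, y = 0 (within 2 mm), same yaw: the plate is then pushed 18 mm along the housing's +x to be home.
- handle (a point): Centre of the grip bar of the cover's black bridge handle, 25 mm along +x from the cover's origin, 29 mm above the plate's underside, near the centre of mass. Bar 12 mm thick (along cover x), 70 mm long (along y), 10 mm high, on legs at its ends, with 20 mm free under it.
- bolt (a joint): Travel of the steel slide bolt on the housing's top, in m: near 0 = withdrawn (start, 0 to 0.005), 0.030 = fully across, at its end stop, behind the cover's tab. It moves along the housing's -y with about 1.5 N of friction and stays where left. It can cross only when the plate is home.
- bolt_knob (a point): Centre of the top of the bolt's upright round knob, 12 mm in diameter, 26 mm tall, on the bolt's bar (12 by 32 mm, 12 mm high). The knob's top is 98.5 mm above the table; with the bolt at 0 it is at housing (x, y) = (-62, 46) mm, fully across at (-62, 16) mm.
- bottle1: A standing dye bottle, 40 mm diameter, 115 mm tall, loose; origin at the centre of its underside. It may stand between or behind the task's things; do not knock it over.
- bottle2: A standing dye bottle, 40 mm diameter, 115 mm tall, loose; origin at the centre of its underside. It may stand between or behind the task's things; do not knock it over.
- bottle3: A standing dye bottle, 40 mm diameter, 115 mm tall, loose; origin at the centre of its underside. It may stand between or behind the task's things; do not knock it over.
Not all that is in view belongs to the job. Of the things that look like the cover, the largest one is meant.

How it is judged:
By the outcome, as a careful person would: the job done as asked, in the order asked, and still so for the second after the job is handed in, with the robot touching nothing.
It also fails if it takes over 46 s, if anything falls off the work surface, if the arm or the gripper's body presses on something with over 40 N, if the wrist force passes 120 N, or if a joint passes its speed limit or range.

ROBOT

A 6-joint arm with a two-finger parallel gripper is mounted at the origin on the work surface. World frame = base frame: x ahead of the robot, y to its left, z up, the work surface at z = 0. Lengths are in mm, angles in rad, forces in N, time in s.
With the tool pointing down it reaches from about 300 to 875 mm from the base axis. Payload 6.4 kg.
Tool frame: the origin (TCP) lies midway between the tips of the shut fingers; the grasp point (between the pads) lies 19 mm behind it (pinch_z is the x of the grasp point in the tool frame, in mm); x points along the fingers, z is the direction in which the jaws open and shut, and the axes are right-handed (so a half turn about x gives the same grasp; the last joint's range is limited). The gripper opens to 85 mm and grips with 20 to 120 N. Pads are 22 mm wide; open, the fingers measure 114 mm over their backs; the gripper's body (76 mm by 85 mm) begins 54 mm behind the grasp point. The pads swing forward as they close: fully open they stand 13 mm farther back than shut.
Start: joints at [-1.42, 0.181, 1.607, -0, 1.354, -0.206], TCP at [200.851, -538.795, 231.288] pointing down, gripper open.
Joint ranges: [-2.99, 2.99], [-0.89, 2.07], [0.3, 2.58], [-1.14, 4.28], [0, 2.63], [-3.12, 3.12]. Speed limits (rad/s): [2.57, 2.57, 3.01, 3.14, 3.14, 3.14].

INTERFACE

Orientations are given as a 3x3 rotation matrix whose columns are the frame's x, y, z axes.
In Python, from bench import * gives the robot as it stands.
- The arm moves only by the tool move_arm, never from a script. Its arguments are lists of equal length, an entry for each row: "linear": the shift along the world's x, y, z in units of 40 mm (1.0 is 40 mm), a list of three; "spin": the turn about the world's z in units of 6 degrees (1.0 is 6 degrees). A call has 1 to 20 rows; each row is the pose to reach, as a shift and turn from the pose commanded when the call began; what a row does not reach only later rows make up. A row lasts 1/12 s, in which the tool goes at most 41.7 mm and 7.16 degrees, less where a joint would pass 70% of its speed; a pose out of reach is approached as far as the arm can. A call with a gripper value outside its range is refused whole. "hand" is the opening in per cent of the stroke, from 0 (shut) to 100 (fully open), set as the call begins (left out, the last holds). The fingers move at their own pace and stop on an object; the grip force is fixed at half the most. Time passes only in rows, so rows that repeat a pose let the fingers close. It gives the time, the measured TCP pose, the force and the opening at its end, in the units of the state.
- get_obs(): the state, without advancing time (a new reading comes with each control period).
- grab_frame(name): name is "side" or "top" or "wrist"; returns (picture, depth): 400x640x3 uint8, blue, green, red; 400x640 float32, mm along the optical axis (not along the pixel's ray), 0 where there is no reading.
- camera_params(name): a dict with "fx", "fy", "cx", "cy" (pixels), "D" ([k1, k2, p1, p2, k3] as OpenCV has them; the pictures are not rectified), "extrinsics" (4x4, takes a point from world to camera coordinates); the wrist camera has in their place "mount" (4x4, takes a point from camera to tool coordinates, whose origin is the TCP and whose axes are the tool frame's). Camera axes: x right, y down, z forward; pixel columns grow to the right and rows downward; lengths in mm; the calibration is good to about 2 mm. A picture is of the moment at which its call begins: read the wrist's pose just before it. camera_params takes no time and is no camera call.
- sign_off(): hands the job in, once; it reports no verdict.
The state is a dict: "time": time; "joint_pos": joint angles; "qd": joint speeds; "joint_efforts": joint torques, N m; "ee_pos": TCP position; "tool_rot": TCP orientation; "contact_force": force on the tool from outside, world axes, zero at the start; "wrist_torque": the same for the moment, N m; "opening": finger opening in mm.
Only numpy, scipy, OpenCV 4.12 (cv2) and the standard library are available. Lean on these libraries where they do the work, as an engineer would, in place of code of your own. Each camera call takes 0.05 s, during which the arm holds its last target.

## Working session

There is one attempt and no reset: what is moved stays moved. The work goes in short steps, Python scripts to look and compute and a tool call to move; the robot and the scene stay as the last step left them, time stands still between calls to the robot, and variables do not carry over. Pictures are saved under pics/ and viewed, and the job is handed in when it is done.

Besides the shell and the picture viewer there is one more tool, called after ">>>" by a JSON object that holds its "op" and its "data", one argument or row to a line. move_arm: Moves the arm, as the interface text tells. Its arguments: {"type":"object","properties":{"linear":{"type":"array"},"spin":{"type":"array"},"hand":{"type":"number"}},"required":["linear","spin"]}

```bash
mkdir -p pics; ls
python3 - <<'E'
from bench import *
import cv2
o=get_obs();print({k:(o[k]) for k in ('time','ee_pos','tool_rot','opening','contact_force')})
for n in("top","side"):
    p,d=grab_frame(n);cv2.imwrite(f"pics/{n}0.png",p);import numpy as np;np.save(f"pics/{n}0d.npy",d)
    print(n,camera_params(n))
print(camera_params("wrist"))
print(get_obs()['time'])
E
```

```text
pics
{'time': 0.0, 'ee_pos': array([ 200.76830039, -538.21253438,  230.36828374]), 'tool_rot': array([[-2.91431756e-04,  9.37019133e-01,  3.49277912e-01],
       [ 1.75803272e-03,  3.49277867e-01, -9.37017546e-01],
       [-9.99998412e-01,  3.40965329e-04, -1.74910096e-03]]), 'opening': 85.12469799477086, 'contact_force': array([-0.46224027,  0.75042282, -0.30307043])}
top {'fx': 407.506004372061, 'fy': 407.506004372061, 'cx': 316.37816765830684, 'cy': 203.80597523324153, 'D': array([-0.05940122,  0.        ,  0.        ,  0.        ,  0.        ]), 'extrinsics': array([[ 2.70025961e-03, -9.99906088e-01,  1.34359213e-02,
         5.29717707e+00],
       [-9.89836215e-01, -4.58300259e-03, -1.42138182e-01,
         5.96890869e+02],
       [ 1.42186411e-01, -1.29155515e-02, -9.89755633e-01,
         8.05988810e+02],
       [ 0.00000000e+00,  0.00000000e+00,  0.00000000e+00,
         1.00000000e+00]])}
side {'fx': 364.505815948013, 'fy': 364.505815948013, 'cx': 318.88038782202375, 'cy': 194.28685154586626, 'D': array([0.00057053, 0.        , 0.        , 0.        , 0.        ]), 'extrins
[... 179 characters left out ...]
    [ 4.86887374e-01,  7.08465827e-01, -5.10898089e-01,
         5.24755094e+02],
       [ 0.00000000e+00,  0.00000000e+00,  0.00000000e+00,
         1.00000000e+00]])}
{'fx': 341.9944719423353, 'fy': 341.9944719423353, 'cx': 319.42284089051583, 'cy': 203.44365478032245, 'D': array([-0.0246544,  0.       ,  0.       ,  0.       ,  0.       ]), 'mount': array([[ 1.33357056e-03, -2.87902096e-01,  9.57658919e-01,
        -1.42679719e+02],
       [ 7.57277246e-04, -9.57659205e-01, -2.87903237e-01,
         7.46535822e+01],
       [ 9.99998824e-01,  1.10915259e-03, -1.05908442e-03,
        -4.26216471e-01],
       [ 0.00000000e+00,  0.00000000e+00,  0.00000000e+00,
         1.00000000e+00]])}
0.1
```

View pics/top0.png

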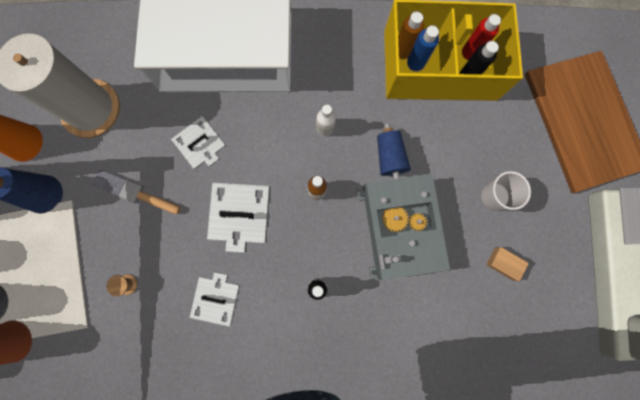

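View pics/side0.png

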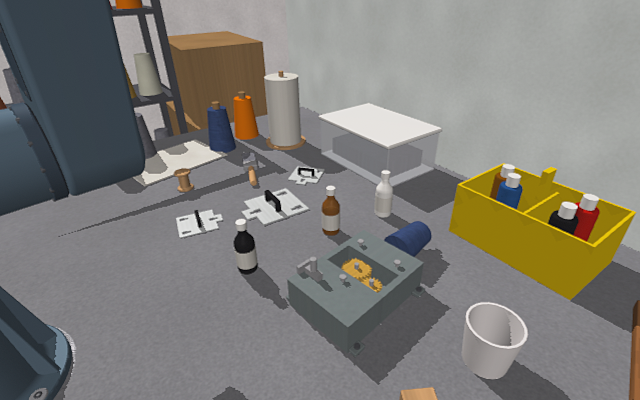

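The top view shows the real cover as the middle, largest plate at about (238,215), with its tab pointing down. The housing is at (408,228), its cone pointing up and the bolt at (388,260). The bottles are white (326,120), brown (317,187) and black (317,290). Next I'll zoom in and measure.

```bash
cat > h.py <<'E'
import numpy as np, cv2
from bench import *
def cam(n,obs=None):
    c=camera_params(n);K=np.array([[c['fx'],0,c['cx']],[0,c['fy'],c['cy']],[0,0,1.]])
    if n=='wrist':
        T=np.eye(4);T[:3,:3]=obs['tool_rot'];T[:3,3]=obs['ee_pos'];E=np.linalg.inv(T@c['mount'])
    else:E=c['extrinsics']
    return K,np.array(c['D'],float),np.array(E)
def ray(C,uv,z):
    K,D,E=C
    p=cv2.undistortPoints(np.array(uv,float).reshape(-1,1,2),K,D).reshape(-1,2)
    d=np.c_[p,np.ones(len(p))]@E[:3,:3]; o=-E[:3,:3].T@E[:3,3]
    return o+d*((z-o[2])/d[:,2])[:,None]
def proj(C,P):
    K,D,E=C
    r,_=cv2.Rodrigues(E[:3,:3]);return cv2.projectPoints(np.array(P,float).reshape(-1,1,3),r,E[:3,3],K,D)[0].reshape(-1,2)
def pose(x,y,yaw,pts):
    c,s=np.cos(yaw),np.sin(yaw);pts=np.atleast_2d(np.array(pts,float));q=pts.copy()
    q[:,0]=x+c*pts[:,0]-s*pts[:,1];q[:,1]=y+s*pts[:,0]+c*pts[:,1];return q
def fit(model,world):
    m=np.array(model,float)[:,:2];w=np.array(world,float)[:,:2];mc=m.mean(0);wc=w.mean(0);a=m-mc;b=w-wc
    yaw=np.arctan2((a[:,0]*b[:,1]-a[:,1]*b[:,0]).sum(),(a*b).sum());R=np.array([[np.cos(yaw),-np.sin(yaw)],[np.sin(yaw),np.cos(yaw)]])
    t=wc-R@mc;return t[0],t[1],yaw,(w-(m@R.T+t))
E
python3 - <<'E'
from h import *
p=cv2.imread('pics/top0.png')
a=cv2.resize(p[170:260,195:285],None,fx=6,fy=6,interpolation=cv2.INTER_CUBIC);cv2.imwrite('pics/c1.png',a)
a=cv2.resize(p[165:290,350:460],None,fx=5,fy=4.8*5/4.8,interpolation=cv2.INTER_CUBIC)[:600];cv2.imwrite('pics/h1.png',a)
E
```

```text
(no output)
```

View pics/c1.png

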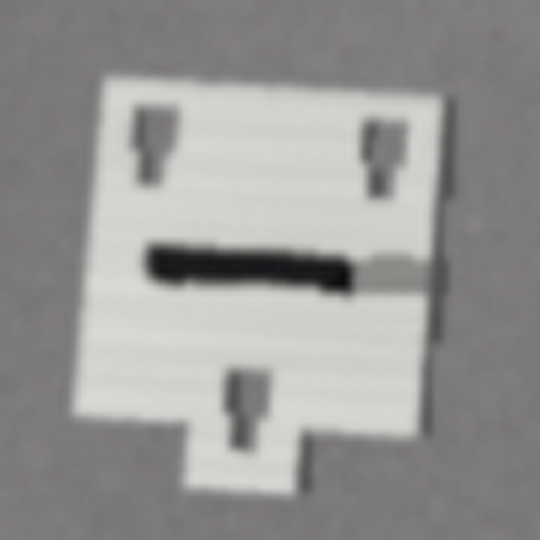

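View pics/h1.png

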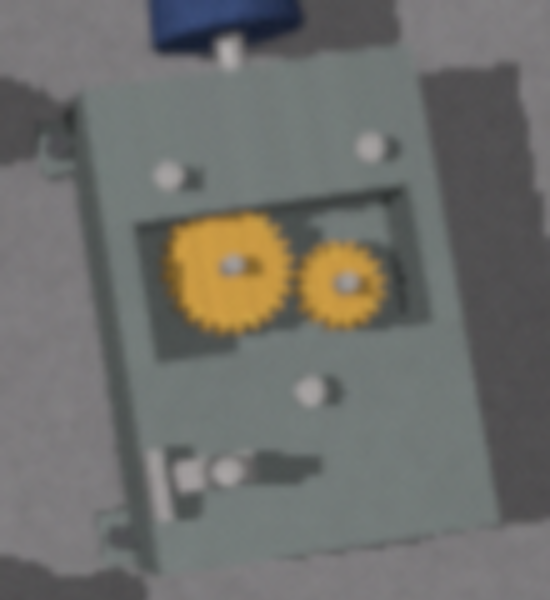

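Run:
```python
from h import *
C=cam('top')
un=lambda U,s,o:(np.array(U,float)+.5)/s-.5+np.array(o)
c=un([(105,78),(441,95),(418,437),(73,413),(184,489),(297,495)],6,(195,170))
w=ray(C,c,4);x,y,t,r=fit([(94,62),(94,-62),(-30,-62),(-30,62),(-53,20),(-53,-20)],w)
print('cover',x,y,np.degrees(t),r.round(1).tolist());print('handle',pose(x,y,t,[[25,0,29]]))
b=un([(170,177),(372,147),(311,391)],5,(350,165))
w=ray(C,b,71);X,Y,T,r=fit([(58,42),(58,-42),(-36,0)],w)
print('housing',X,Y,np.degrees(T),r.round(1).tolist())
print('knob',ray(C,un([(229,471)],5,(350,165)),98.5),pose(X,Y,T,[[-62,46,98.5],[-62,16,98.5]]))
print('handle target over slot', pose(X,Y,T,[[7,0,0]]),'home',pose(X,Y,T,[[25,0,0]]))
print('bottles', ray(C,[(327,110),(318,181),(318,286)],115))
```

```text
cover 551.5816178888269 179.26551113163603 -2.9809897412311295 [[-0.2, -0.2], [0.4, 0.4], [-0.3, -0.2], [1.1, 0.2], [-0.6, 0.1], [-0.4, -0.5]]
handle [[576.547789   177.96539572  29.        ]]
housing 550.3215728224287 -178.01497573047348 8.452271275653779 [[-0.3, -0.1], [0.1, -0.1], [0.2, 0.2]]
knob [[ 482.97382194 -143.6599706    98.5       ]] [[ 482.23364421 -141.62769805   98.5       ]
 [ 486.64320881 -171.30185752   98.5       ]]
handle target over slot [[ 557.24554336 -176.98607732    0.        ]] home [[ 575.05003904 -174.34033857    0.        ]]
bottles [[773.75386148 -12.050164   115.        ]
 [630.69015714   5.43388934 115.        ]
 [432.54604788   5.00419173 115.        ]]
```

The plate fits at about (551.6, 179.3), yaw -3°, and the housing at (550.3, -178.0), yaw 8.45°. Next I'll move above the handle.

>>> {"op": "move_arm", "data": {
  "linear": [
    [1,1.8,0],
    [2,3.7,0],
    [3,5.6,0],
    [4,7.5,0],
    [5,9.4,0],
    [6,11.3,0],
    [7,13.2,0],
    [8,15.1,0],
    [8.7,16.6,0],
    [9.2,17.5,0],
    [9.4,17.92,0],
    [9.4,17.92,0],
    [9.4,17.92,0],
    [9.4,17.92,0],
    [9.4,17.92,0],
    [9.4,17.92,0],
    [9.4,17.92,0],
    [9.4,17.92,0],
    [9.4,17.92,0],
    [9.4,17.92,0]
  ],
  "spin": [1,2,3,4,5,6,7,8,9,10,11.1,11.1,11.1,11.1,11.1,11.1,11.1,11.1,11.1,11.1],
  "hand": 60
}}

```text
time: 1.77
ee_pos: [577.7, 182.4, 230.7]
tool_rot: [[-0.0, 0.049, 0.999], [0.001, 0.999, -0.049], [-1.0, 0.001, -0.0]]
contact_force: [-0.6, -0.5, -0.8]
opening: 51.5
```

Run:
```python
from h import *
import pickle
o=get_obs();p,d=grab_frame('wrist');pickle.dump(o,open('pics/w1.pkl','wb'));cv2.imwrite('pics/w1.png',p);print(o['ee_pos'],o['time'])
print(o['tool_rot'].round(4).tolist())
C=cam('wrist',o)
print(proj(C,pose(551.6,179.3,np.radians(-2.98),[(94,62,4),(94,-62,4),(-30,-62,4),(-30,62,4),(25,0,34)])).round(1))
```

```text
[577.72405289 182.42990133 230.66209227] 1.7667
[[-0.0, 0.0487, 0.9988], [0.0015, 0.9988, -0.0487], [-1.0, 0.0014, -0.0001]]
[[383.5 118.5]
 [377.4 229. ]
 [269.9 228.6]
 [265.5 118. ]
 [317.6 182.2]]
```

View pics/w1.png

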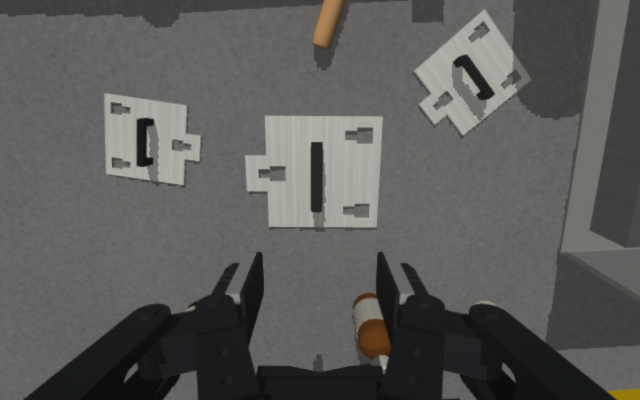

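The wrist view shows the cover with corners near (265,116), (382,117), (377,228) and (269,227), and the handle at (317,177). All of these agree with the projection to about 1 px. I'll refine with a mask.

Run:
```python
from h import *
import pickle
o=pickle.load(open('pics/w1.pkl','rb'));p=cv2.imread('pics/w1.png');C=cam('wrist',o)
g=cv2.cvtColor(p,cv2.COLOR_BGR2GRAY);m=(g>135).astype(np.uint8)
n,l,s,c=cv2.connectedComponentsWithStats(m);k=l[150,300];print(s[k])
cs,_=cv2.findContours((l==k).astype(np.uint8),cv2.RETR_EXTERNAL,cv2.CHAIN_APPROX_NONE);c=cs[0][:,0].astype(float)
def line(sel):
    q=c[sel].astype(np.float32);vx,vy,x,y=cv2.fitLine(q,cv2.DIST_HUBER,0,.01,.01).ravel();return np.cross([x,y,1],[x+vx,y+vy,1])
U,V=c.T
L={'t':line((V<121)&(U>275)&(U<372)),'b':line((V>222)&(U>278)&(U<368)),'r':line((U>374)&(V>125)&(V<218)),'l':line((U<274)&(U>262)&((V>122)&(V<148)|(V>198)&(V<220)))}
X=lambda a,b:(lambda q:q[:2]/q[2])(np.cross(L[a],L[b]))
pts=[X('t','r'),X('b','r'),X('b','l'),X('t','l')];print(np.round(pts,1).tolist())
w=ray(C,pts,4);x,y,t,r=fit([(94,62),(94,-62),(-30,-62),(-30,62)],w);print(x,y,np.degrees(t),r.round(1).tolist(),pose(x,y,t,[[25,0,0]]))
b=(g<45).astype(np.uint8);b[:130]=0;b[220:]=0;b[:,:300]=0;b[:,335:]=0
ys,xs=np.nonzero(b);(cx,cy),wh,a=cv2.minAreaRect(np.c_[xs,ys].astype(np.float32));print(cx,cy,wh,a,ray(C,[(cx,cy)],34))
```

```text
[  245   116   138   111 11082]
[[382.0, 116.0], [375.6, 226.0], [268.7, 226.0], [264.5, 116.0]]
550.2334921813833 182.20753912225075 -2.957167371330591 [[-0.1, -0.3], [-0.7, 0.8], [0.3, 0.3], [0.5, -0.8]] [[575.20020169 180.91780423   0.        ]]
316.5 177.0 (68.0, 9.0) 90.0 [[575.76572605 183.40089555  34.        ]]
```

>>> {"op": "move_arm", "data": {
  "linear": [
    [-0.02,0.05,-0.5],
    [-0.02,0.05,-1.2],
    [-0.02,0.05,-2],
    [-0.02,0.05,-2.8],
    [-0.02,0.05,-3.5],
    [-0.02,0.05,-4.1],
    [-0.02,0.05,-4.6],
    [-0.02,0.05,-5],
    [-0.02,0.05,-5.2],
    [-0.02,0.05,-5.35],
    [-0.02,0.05,-5.45],
    [-0.02,0.05,-5.48],
    [-0.02,0.05,-5.48],
    [-0.02,0.05,-5.48],
    [-0.02,0.05,-5.48]
  ],
  "spin": [0,0,0,0,0,0,0,0,0,0,0,0,0,0,0]
}}

```text
time: 3.07
ee_pos: [576.8, 180.1, 13.1]
tool_rot: [[0.002, 0.051, 0.999], [0.0, 0.999, -0.051], [-1.0, 0.0, 0.002]]
contact_force: [0.4, -0.6, 0.2]
opening: 51.4
```

Run:
```python
from h import *
o=get_obs();print(o['ee_pos'],o['contact_force'],o['tool_rot'][:,2])
p,d=grab_frame('wrist');cv2.imwrite('pics/w2.png',p)
```

```text
[576.7790501  180.12459738  13.0855506 ] [ 0.43276532 -0.64005756  0.1638078 ] [ 0.99867208 -0.0514905   0.00167727]
```

View pics/w2.png

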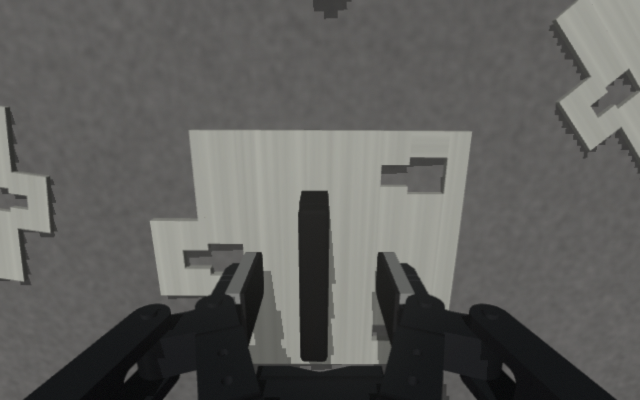

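The bar, at columns 300–328, sits between the open fingers, so I'll close.

>>> {"op": "move_arm", "data": {
  "linear": [
    [0,0,-0.03],
    [0,0,-0.03],
    [0,0,-0.03],
    [0,0,-0.03],
    [0,0,-0.03],
    [0,0,-0.03],
    [0,0,-0.03],
    [0,0,-0.03]
  ],
  "spin": [0,0,0,0,0,0,0,0],
  "hand": 0
}}

```text
time: 3.78
ee_pos: [576.1, 180.1, 11.1]
tool_rot: [[-0.0, 0.052, 0.999], [0.0, 0.999, -0.052], [-1.0, 0.0, -0.0]]
contact_force: [-1.6, 0.2, 3.3]
opening: 10.6
```

>>> {"op": "move_arm", "data": {
  "linear": [
    [0,0,0.2],
    [0,0,0.5],
    [0,0,1.0],
    [0,0,1.6],
    [0,0,2.2],
    [0,0,2.8],
    [0,0,3.3],
    [0,0,3.7],
    [0,0,4.0],
    [0,0,4.2],
    [0,0,4.3],
    [0,0,4.3],
    [0,0,4.3]
  ],
  "spin": [0,0,0,0,0,0,0,0,0,0,0,0,0]
}}

```text
time: 4.87
ee_pos: [575.5, 179.9, 182.0]
tool_rot: [[-0.001, 0.052, 0.999], [-0.0, 0.999, -0.052], [-1.0, -0.0, -0.001]]
contact_force: [-0.5, -0.4, -3.8]
opening: 10.5
```

Run:
```python
from h import *
o=get_obs();print(o['ee_pos'],o['contact_force'],o['wrist_torque'],o['tool_rot'][:,2])
p,d=grab_frame('wrist');cv2.imwrite('pics/w3.png',p);np.save('pics/w3d.npy',d)
import pickle;pickle.dump(o,open('pics/w3.pkl','wb'))
```

```text
[575.52690813 179.90200305 182.03545709] [-0.54195395 -0.43656441 -3.77749828] [-0.02488522  0.00984081 -0.02054625] [ 0.99866446 -0.05164674 -0.00137869]
```

View pics/w3.png

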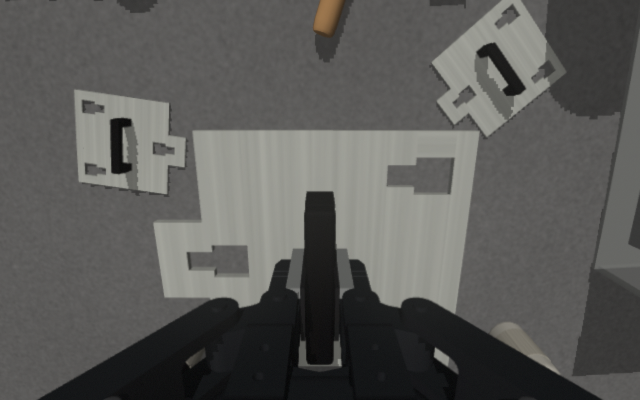

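The plate is held level. I'll measure where it sits in the hand from its edges: top row 131, left column about 195, right column about 475, tab at about 155–163.

Run:
```python
from h import *
import pickle
o=pickle.load(open('pics/w3.pkl','rb'));p=cv2.imread('pics/w3.png');d=np.load('pics/w3d.npy');C=cam('wrist',o)
g=cv2.cvtColor(p,cv2.COLOR_BGR2GRAY)
# plate mask by depth
for uv in [(220,150),(450,145),(440,280),(180,280),(350,150),(175,235)]:
    K,D,E=C;q=cv2.undistortPoints(np.array([[uv]],float),K,D).ravel();z=d[uv[1],uv[0]];P=np.linalg.inv(E)@np.r_[q*z,z,1];print(uv,P[:3].round(1))
m=((g>115)).astype(np.uint8)
n,l,s,c=cv2.connectedComponentsWithStats(m,connectivity=4);k=l[150,350];print(s[k])
cs,_=cv2.findContours((l==k).astype(np.uint8),cv2.RETR_EXTERNAL,cv2.CHAIN_APPROX_NONE);c=cs[0][:,0].astype(float)
U,V=c.T
def line(sel):
    q=c[sel].astype(np.float32);vx,vy,x,y=cv2.fitLine(q,cv2.DIST_HUBER,0,.01,.01).ravel();print(sel.sum(),x,y,vx,vy);return np.cross([x,y,1],[x+vx,y+vy,1])
L={'t':line((V<136)&(U>210)&(U<465)),'r':line((U>450)&(V>140)&(V<300)),'l':line((U<204)&(U>188)&(V>138)&(V<212)),'tab':line((U<168)&(V>228)&(V<290)),'tt':line((U>160)&(U<192)&(V>215)&(V<226)),'tb':line((U>168)&(U<205)&(V>290)&(V<302))}
X=lambda a,b:(lambda q:q[:2]/q[2])(np.cross(L[a],L[b]))
pts=[X('t','r'),X('t','l'),X('tab','tt'),X('tab','tb')];print(np.round(pts,1).tolist())
zt=o['ee_pos'][2]-7.1
for z in(zt,zt-3,zt+3):
  w=ray(C,pts,z);x,y,t,r=fit([(94,62),(-30,62),(-53,20),(-53,-20)],w);print(z,x,y,np.degrees(t),r.round(1).tolist(),pose(x,y,t,[[25,0,0]])-o['ee_pos'])
```

```text
(220, 150) [535.9 236.  175.6]
(450, 145) [636.5 232.9 174.2]
(440, 280) [635.5 166.5 174.1]
(180, 280) [507.6 173.7 175.5]
(350, 150) [592.6 233.  175. ]
(175, 235) [509.  197.2 175. ]
[  153   130   327   184 39725]
254 373.5 130.0 1.0 0.0
159 467.10062 220.0 0.13176689 -0.99128073
73 196.6291 174.38077 0.100140125 0.99497336
61 158.4918 259.0 0.15187883 0.98839915
31 177.9 220.9 0.99987614 -0.015738094
36 183.6 297.0 1.0 0.0
[[479.1, 130.0], [192.2, 130.0], [152.7, 221.3], [164.3, 297.0]]
174.93545708578512 551.6044294545803 181.67109445389 -2.8818771832955905 [[-0.1, -0.0], [0.1, -0.0], [-0.0, 0.2], [0.0, -0.2]] [[   1.04590407    0.5121654  -182.03545709]]
171.93545708578512 550.8472287339499 180.8507256633369 -2.881877183295595 [[2.1, 0.5], [-0.3, 0.6], [-0.9, 0.0], [-0.9, -1.1]] [[   0.28870335   -0.30820339 -182.03545709]]
177.93545708578512 552.3616301752108 182.49146324444308 -2.8818771832955874 [[-2.2, -0.5], [0.4, -0.7], [0.9, 0.4], [0.9, 0.8]] [[   1.8031048     1.33253419 -182.03545709]]
```

>>> {"op": "move_arm", "data": {
  "linear": [
    [0,-0.2,0.2],
    [0,-0.6,0.5],
    [0,-1.2,0.9],
    [0,-1.9,1.3],
    [0,-2.6,1.6],
    [0,-3.4,1.7],
    [0,-4.2,1.7],
    [0,-5.0,1.7],
    [0,-5.8,1.7],
    [0,-6.6,1.7],
    [0,-7.4,1.7],
    [0,-8.2,1.7],
    [0,-9.0,1.7],
    [0,-9.7,1.7],
    [0,-10.3,1.7],
    [0,-10.8,1.7],
    [0,-11.2,1.7],
    [0,-11.4,1.7],
    [0,-11.4,1.7],
    [0,-11.4,1.7]
  ],
  "spin": [0,0,0,0.2,0.4,0.6,0.8,1.0,1.2,1.4,1.6,1.8,1.9,1.9,1.9,1.9,1.9,1.9,1.9,1.9]
}}

```text
time: 6.58
ee_pos: [575.9, -275.6, 250.6]
tool_rot: [[-0.001, -0.146, 0.989], [0.001, 0.989, 0.146], [-1.0, 0.001, -0.0]]
contact_force: [0.6, -0.5, -3.2]
opening: 11.0
```

>>> {"op": "move_arm", "data": {
  "linear": [
    [0,0,0],
    [0,0,0],
    [0,0,0]
  ],
  "spin": [0,0,0]
}}

```text
time: 6.83
ee_pos: [576.3, -274.8, 251.0]
tool_rot: [[0.0, -0.148, 0.989], [0.0, 0.989, 0.148], [-1.0, 0.0, 0.0]]
contact_force: [0.4, 0.4, -4.2]
opening: 10.5
```

Run:
```python
from h import *
o=get_obs();print(o['time'],o['ee_pos'],o['contact_force'],o['tool_rot'][:,2],o['opening'])
p,d=grab_frame('wrist');cv2.imwrite('pics/w4.png',p);np.save('pics/w4d.npy',d)
import pickle;pickle.dump(o,open('pics/w4.pkl','wb'))
```

```text
6.8333 [ 576.30509151 -274.80941139  251.03744932] [ 0.35333494  0.38161039 -4.18734551] [9.88939112e-01 1.48322020e-01 1.00371372e-04] 10.460337160638911
```

View pics/w4.png

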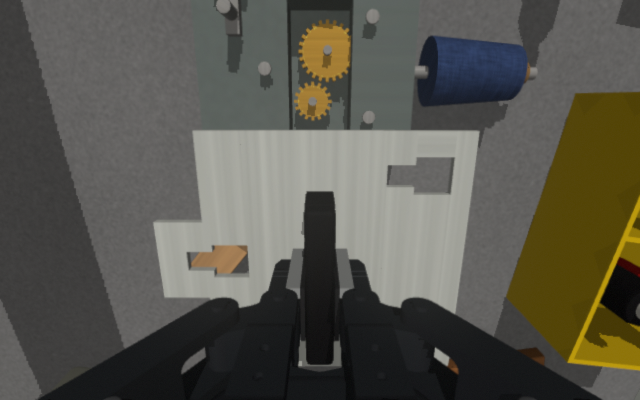

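The wrist view shows all three pin heads, at (264,69), (373,17) and (369,117), and the knob at (224,6). The housing edges run parallel to the plate.

Run:
```python
from h import *
import pickle
o=pickle.load(open('pics/w4.pkl','rb'));p=cv2.imread('pics/w4.png');C=cam('wrist',o)
g=cv2.cvtColor(p,cv2.COLOR_BGR2GRAY)
c=[]
for u,v in[(373,17),(369,117),(264,69)]:
    w=g[v-12:v+12,u-12:u+12];m=(w>135).astype(np.uint8);n,l,s,cc=cv2.connectedComponentsWithStats(m);k=l[12,12];print(s[k],cc[k]+[u-12,v-12]);
    b=s[k];c.append((u-12+b[0]+(b[2]-1)/2,v-12+b[1]+(b[3]-1)/2))
w=ray(C,c,71);print(c);X,Y,T,r=fit([(58,42),(58,-42),(-36,0)],w);print('housing',X,Y,np.degrees(T),r.round(1).tolist())
# cover in hand now
pts=[[479.1,130],[192.2,130],[152.7,221.3],[164.3,297]]
w=ray(C,pts,o['ee_pos'][2]-7.1);x,y,t,r=fit([(94,62),(-30,62),(-53,20),(-53,-20)],w);print('cover',x,y,np.degrees(t))
g0=pose(X,Y,T,[[-18,0,0]])[0];print('shift wrist',g0[:2]-[x,y],'yaw',np.degrees(T-t))
# nominal by top housing+ cover by jaw centre
ee=o['ee_pos'];yw=np.arctan2(o['tool_rot'][1,2],o['tool_rot'][0,2]);print('toolyaw',np.degrees(yw))
Xt,Yt,Tt=550.32,-178.01,np.radians(8.45)
print('shift top(jaw-centred)',pose(Xt,Yt,Tt,[[7,0,0]])[0][:2]-ee[:2])
print('knob',ray(C,[(224,6)],98.5),pose(X,Y,T,[[-62,46,0]]))
```

```text
[  0   0  24  24 572] [372.51223776  16.53846154]
[  0   0  24  24 576] [368.5 116.5]
[  0   0  24  24 576] [263.5  68.5]
[(np.float64(372.5), np.float64(16.5)), (np.float64(368.5), np.float64(116.5)), (np.float64(263.5), np.float64(68.5))]
housing 549.369789591869 -175.55150377578795 8.587974553240347 [[0.4, -0.3], [-0.0, 0.5], [-0.4, -0.2]]
cover 552.7904671746818 -277.9724748756243 8.587119228859303
shift wrist [-21.21885698  99.73307041] yaw 0.0008553243810440957
toolyaw 8.529697738077104
shift top(jaw-centred) [-19.06108018  97.82803533]
knob [[ 482.70081977 -141.84627282   98.5       ]] [[ 481.19586989 -139.32559215    0.        ]]
```

Run:
```python
from h import *
import pickle
o=pickle.load(open('pics/w4.pkl','rb'));p=cv2.imread('pics/w4.png');C=cam('wrist',o)
hs=cv2.cvtColor(p,cv2.COLOR_BGR2HSV)
g=p.min(2)
c=[]
for u,v in[(373,17),(369,117),(264,69)]:
    w=g[v-12:v+12,u-12:u+12];bg=np.median(w);pk=w[10:14,10:14].mean();m=(w>(bg+pk)/2).astype(np.uint8);n,l,s,cc=cv2.connectedComponentsWithStats(m);k=l[12,12];print(bg,pk,s[k],cc[k]+[u-12,v-12]);c.append(cc[k]+[u-12,v-12])
w=ray(C,c,71);X,Y,T,r=fit([(58,42),(58,-42),(-36,0)],w);print('housing',X,Y,np.degrees(T),r.round(1).tolist())
pts=[[479.1,130],[192.2,130],[152.7,221.3],[164.3,297]]
w=ray(C,pts,o['ee_pos'][2]-7.1);x,y,t,r=fit([(94,62),(-30,62),(-53,20),(-53,-20)],w)
g0=pose(X,Y,T,[[-18,0,0]])[0];print('shift wrist',g0[:2]-[x,y],'yaw',np.degrees(T-t))
```

```text
94.0 125.8125 [  6   4  12  14 139] [372.34532374  15.38129496]
93.0 124.125 [  6   6  12  12 117] [368.45299145 116.52136752]
91.0 124.25 [  6   4  13  14 127] [263.81102362  67.58267717]
housing 549.3159127245484 -174.97155956259178 8.490931585645704 [[0.1, 0.0], [0.1, 0.0], [-0.1, -0.0]]
shift wrist [-21.27726087 100.34316358] yaw -0.0961876432135977
```

>>> {"op": "move_arm", "data": {
  "linear": [
    [-0.05,0.2,0],
    [-0.15,0.6,0],
    [-0.25,1.1,0],
    [-0.35,1.6,-0.2],
    [-0.45,2.1,-0.5],
    [-0.5,2.4,-1.0],
    [-0.5,2.48,-1.6],
    [-0.5,2.48,-2.2],
    [-0.5,2.48,-2.8],
    [-0.5,2.48,-3.3],
    [-0.5,2.48,-3.6],
    [-0.5,2.48,-3.8],
    [-0.5,2.48,-3.9],
    [-0.5,2.48,-3.9],
    [-0.5,2.48,-3.9],
    [-0.5,2.48,-3.9]
  ],
  "spin": [0,0,0,0,0,0,0,0,0,0,0,0,0,0,0,0]
}}

```text
time: 8.22
ee_pos: [557.0, -177.3, 96.3]
tool_rot: [[0.002, -0.147, 0.989], [-0.001, 0.989, 0.147], [-1.0, -0.002, 0.002]]
contact_force: [-0.1, -0.2, -3.7]
opening: 10.7
```

Run:
```python
from h import *
o=get_obs();print(o['time'],o['ee_pos'],o['contact_force'],o['tool_rot'][:,2],o['opening'])
import pickle;pickle.dump(o,open('pics/w5.pkl','wb'))
for n in('wrist','top'):
    p,d=grab_frame(n);cv2.imwrite(f'pics/{n}5.png',p)
cv2.imwrite('pics/t5c.png',cv2.resize(p[160:290,350:460],None,fx=4.5,fy=4.5,interpolation=cv2.INTER_CUBIC))
```

```text
8.2167 [ 556.99248417 -177.29557619   96.30720141] [-0.05610368 -0.22241023 -3.72860428] [0.98915713 0.1468484  0.0019296 ] 10.721420344782098
```

View pics/wrist5.png

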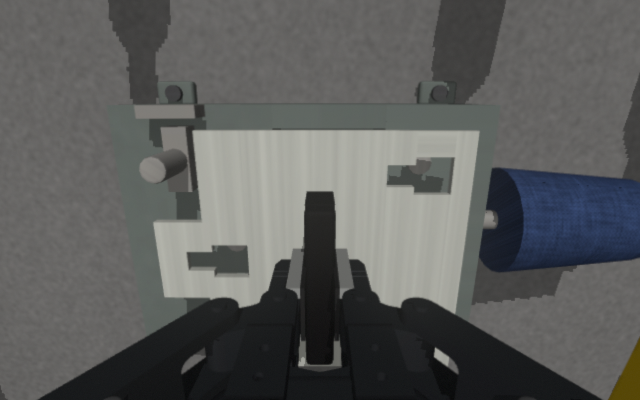

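View pics/t5c.png

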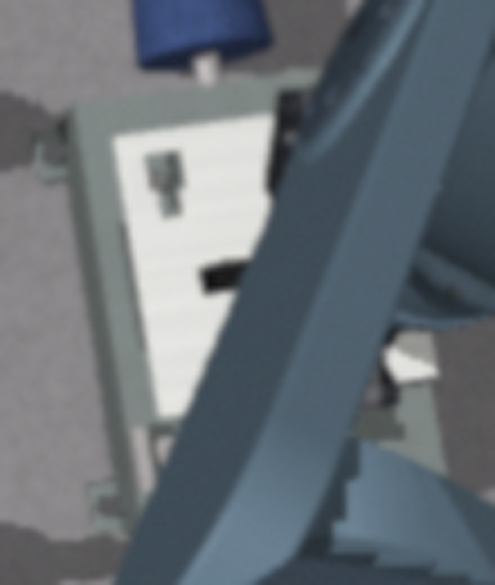

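The top view shows the plate's left edge: front-left corner at crop (114,136), rear-left corner at about (157,420), rear-right corner at about (440,375). In the wrist view the +y pin shows in its slot at about (422,167). I'll compare both views with the target.

Run:
```python
from h import *
import pickle
o=pickle.load(open('pics/w5.pkl','rb'))
C=cam('top');un=lambda U,s,o:(np.array(U,float)+.5)/s-.5+np.array(o)
c=un([(114,136),(157,420),(440,375)],4.5,(350,160));w=ray(C,c,o['ee_pos'][2]-7.1);print(w)
m=[(94,62),(-30,62),(-30,-62)]
for idx in([0,1,2],[0,1]):
    x,y,t,r=fit([m[i] for i in idx],w[idx]);print('cover top',x,y,np.degrees(t),r.round(1).tolist())
X,Y,T=550.32,-178.01,np.radians(8.45)
print('goal top',pose(X,Y,T,[[-18,0,0]])[0][:2],'diff',pose(X,Y,T,[[-18,0,0]])[0][:2]-[x,y])
C=cam('wrist',o)
pts=[[479.1,130],[192.2,130],[152.7,221.3],[164.3,297]]
w=ray(C,pts,o['ee_pos'][2]-7.1);x,y,t,r=fit([(94,62),(-30,62),(-53,20),(-53,-20)],w);print('cover wrist',x,y,np.degrees(t),r.round(1).tolist())
X,Y,T=549.32,-174.97,np.radians(8.49)
g=pose(X,Y,T,[[-18,0,0]])[0];print('goal wrist',g,g[:2]-[x,y])
print('pred pins wrist-housing',proj(C,pose(X,Y,T,[(58,42,71),(-36,0,71)])))
print('pred pins top-housing',proj(C,pose(550.32,-178.01,np.radians(8.45),[(58,42,71),(-36,0,71)])))
p=cv2.imread('pics/wrist5.png');a=cv2.resize(p[140:210,370:480],None,fx=5,fy=5,interpolation=cv2.INTER_CUBIC);b=cv2.resize(p[225:295,170:280],None,fx=5,fy=5,interpolation=cv2.INTER_CUBIC)
q=p[90:130,100:490]
cv2.imwrite('pics/s5.png',np.vstack([a,b])[:600])
```

```text
[[ 618.70307294 -107.98461663   89.20720141]
 [ 494.35220055 -124.51127409   89.20720141]
 [ 513.798751   -249.13854404   89.20720141]]
cover top 534.0536210098553 -182.63112654619852 8.30054555884183 [[0.6, -0.3], [-1.1, 1.1], [0.5, -0.8]]
cover top 532.9747499931176 -181.92337094038487 7.570440604916803 [[0.7, 0.1], [-0.7, -0.1]]
goal top [ 532.51539945 -180.65503296] diff [-0.45935054  1.26833798]
cover wrist 533.5311265071888 -180.3909418082925 8.48731005946972 [[-0.1, -0.0], [0.0, -0.1], [-0.0, 0.2], [0.1, -0.1]]
goal wrist [ 531.51725037 -177.62746227    0.        ] [-2.01387613  2.76347953]
pred pins wrist-housing [[419.30766162 161.53729802]
 [235.61151348 240.19151972]]
pred pins top-housing [[419.91609291 167.89570174]
 [237.04466536 245.62629439]]
```

View pics/s5.png

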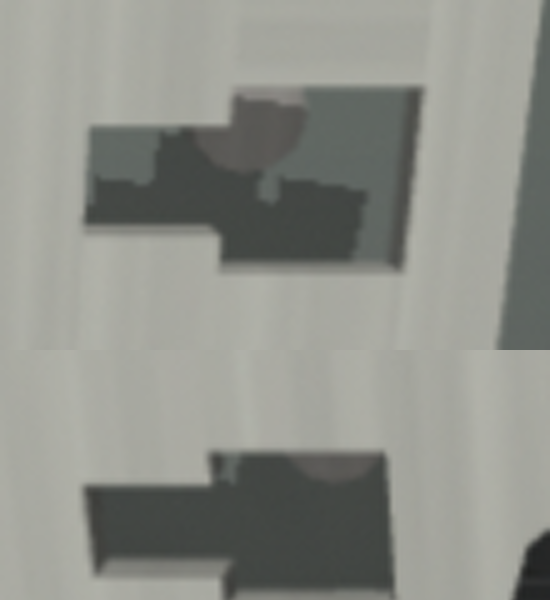

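The pins' observed positions, about (419.4,162.4) and (236.2,239.6), match the wrist-based housing pose. I'll trust the wrist's shift of about (-2, +2.7) mm, correct by it, and check again slightly lower.

>>> {"op": "move_arm", "data": {
  "linear": [
    [-0.02,0.03,-0.05],
    [-0.045,0.065,-0.1],
    [-0.045,0.065,-0.15],
    [-0.045,0.065,-0.15],
    [-0.045,0.065,-0.15],
    [-0.045,0.065,-0.15]
  ],
  "spin": [0,0,0,0,0,0]
}}

```text
time: 8.82
ee_pos: [554.3, -174.2, 88.8]
tool_rot: [[-0.0, -0.147, 0.989], [0.0, 0.989, 0.147], [-1.0, 0.0, -0.0]]
contact_force: [-0.9, -0.8, -3.4]
opening: 10.5
```

Run:
```python
from h import *
import pickle
o=get_obs();print(o['time'],o['ee_pos'],o['contact_force'],o['tool_rot'][:,2],o['opening'])
pickle.dump(o,open('pics/w6.pkl','wb'))
p,d=grab_frame('wrist');cv2.imwrite(f'pics/wrist6.png',p)
C=cam('wrist',o)
pts=[[479.1,130],[192.2,130],[152.7,221.3],[164.3,297]]
w=ray(C,pts,o['ee_pos'][2]-7.1);x,y,t,r=fit([(94,62),(-30,62),(-53,20),(-53,-20)],w)
X,Y,T=549.32,-174.97,np.radians(8.49)
g=pose(X,Y,T,[[-18,0,0]])[0];print(g[:2]-[x,y])
q=pose(X,Y,T,[(58,42,71),(-36,0,71)]);print('pred pins',proj(C,q))
for P in q:
    a=np.linspace(0,6.28,60);pp=proj(C,P+np.c_[6*np.cos(a),6*np.sin(a),0*a])
    for u,v in pp:
        if 0<=u<640 and 0<=v<400:p[int(round(v)),int(round(u))]=(0,0,255)
a=cv2.resize(p[140:210,370:480],None,fx=5,fy=5,interpolation=cv2.INTER_NEAREST);b=cv2.resize(p[225:295,170:280],None,fx=5,fy=5,interpolation=cv2.INTER_NEAREST)
cv2.imwrite('pics/s6.png',np.vstack([a,b])[:600])
```

```text
8.8167 [ 554.26755301 -174.20410966   88.83325451] [-0.86692894 -0.77563828 -3.42742749] [ 9.89153775e-01  1.46883654e-01 -4.47988807e-05] 10.489430013124162
[ 0.77504507 -0.29201433]
pred pins [[427.86891795 171.48056979]
 [237.18675801 252.12321782]]
```

View pics/s6.png

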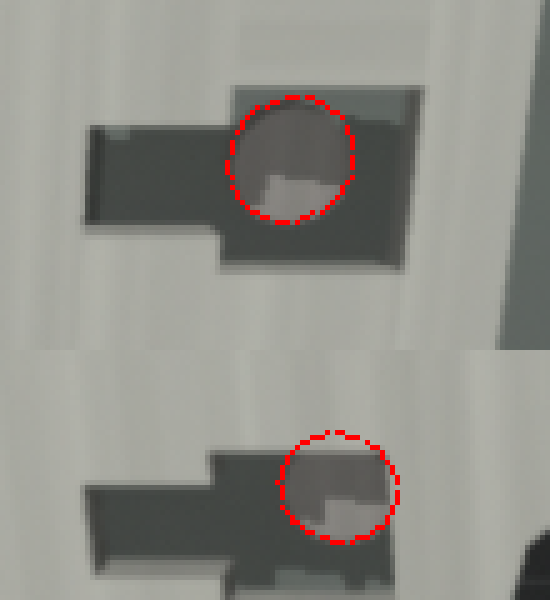

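The predicted circles overlay the pins, and the residual is about (0.8, -0.3) mm. I'll nudge and lower gently.

>>> {"op": "move_arm", "data": {
  "linear": [
    [0.02,-0.01,0],
    [0.02,-0.01,-0.05],
    [0.02,-0.01,-0.1],
    [0.02,-0.01,-0.15],
    [0.02,-0.01,-0.2],
    [0.02,-0.01,-0.25],
    [0.02,-0.01,-0.3],
    [0.02,-0.01,-0.33],
    [0.02,-0.01,-0.33],
    [0.02,-0.01,-0.33]
  ],
  "spin": [0,0,0,0,0,0,0,0,0,0]
}}

```text
time: 9.7
ee_pos: [555.0, -174.6, 75.6]
tool_rot: [[-0.0, -0.147, 0.989], [0.0, 0.989, 0.147], [-1.0, 0.0, -0.0]]
contact_force: [0.4, 0.5, -4.2]
opening: 10.8
```

No contact at underside height about 64.5, so the heads (tops at 71) have passed. I'll finish lowering.

>>> {"op": "move_arm", "data": {
  "linear": [
    [0,0,-0.03],
    [0,0,-0.06],
    [0,0,-0.09],
    [0,0,-0.11],
    [0,0,-0.12],
    [0,0,-0.12]
  ],
  "spin": [0,0,0,0,0,0]
}}

```text
time: 10.2
ee_pos: [555.0, -174.6, 71.1]
tool_rot: [[-0.0, -0.147, 0.989], [0.0, 0.989, 0.147], [-1.0, 0.0, -0.0]]
contact_force: [-0.5, 0.9, 0.3]
opening: 11.0
```

Run:
```python
from h import *
o=get_obs();print(o['time'],o['ee_pos'],o['contact_force'],o['wrist_torque'])
p,d=grab_frame('wrist');cv2.imwrite(f'pics/wrist7.png',p)
```

```text
10.2 [ 555.02405881 -174.59986394   71.06139342] [-0.46503426  0.936426    0.25693127] [ 0.06570203  0.24205877 -0.02285286]
```

View pics/wrist7.png

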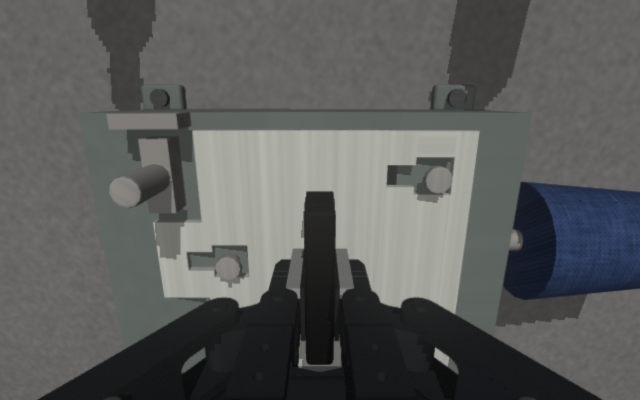

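The pin heads show through the wide slot ends at (438,180) and (229,268), and the weight has come off the wrist, so the plate is seated. I'll release it.

>>> {"op": "move_arm", "data": {
  "linear": [
    [0,0,0],
    [0,0,0],
    [0,0,0],
    [0,0,0],
    [0,0,0.05],
    [0,0,0.05]
  ],
  "spin": [0,0,0,0,0,0],
  "hand": 40
}}

```text
time: 10.75
ee_pos: [555.4, -174.8, 73.4]
tool_rot: [[0.001, -0.147, 0.989], [-0.0, 0.989, 0.147], [-1.0, -0.0, 0.001]]
contact_force: [0.5, 0.1, -0.1]
opening: 34.2
```

Run:
```python
from h import *
o=get_obs();print(o['time'],o['ee_pos'],o['contact_force'],o['opening'])
p,d=grab_frame('wrist');cv2.imwrite(f'pics/wrist8.png',p)
```

```text
10.75 [ 555.37016776 -174.76434729   73.38190042] [ 0.46072306  0.10220979 -0.09061385] 34.15167584631215
```

View pics/wrist8.png

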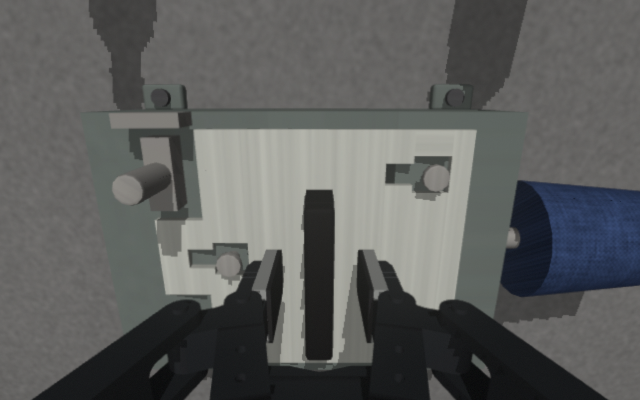

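The plate is free, with the fingers either side of the bar (gap about 11 mm each). I'll push it along housing +x.

>>> {"op": "move_arm", "data": {
  "linear": [
    [0.1,0.015,0],
    [0.2,0.03,0],
    [0.26,0.039,0],
    [0.32,0.047,0],
    [0.38,0.056,0],
    [0.44,0.065,0],
    [0.5,0.074,0],
    [0.56,0.083,0],
    [0.61,0.09,0],
    [0.643,0.096,0],
    [0.643,0.096,0],
    [0.643,0.096,0]
  ],
  "spin": [0,0,0,0,0,0,0,0,0,0,0,0]
}}

```text
time: 11.8
ee_pos: [581.2, -170.7, 72.9]
tool_rot: [[0.001, -0.147, 0.989], [0.0, 0.989, 0.147], [-1.0, -0.0, 0.001]]
contact_force: [-0.5, -0.7, 0.3]
opening: 34.3
```

>>> {"op": "move_arm", "data": {
  "linear": [
    [0.03,0.004,0],
    [0.05,0.007,0],
    [0.05,0.007,0]
  ],
  "spin": [0,0,0]
}}

```text
time: 12.05
ee_pos: [582.8, -170.4, 72.9]
tool_rot: [[-0.0, -0.147, 0.989], [0.0, 0.989, 0.147], [-1.0, 0.0, -0.0]]
contact_force: [-2.2, -0.2, 1.1]
opening: 33.8
```

Run:
```python
from h import *
o=get_obs();print(o['time'],o['ee_pos'],o['contact_force'],o['opening'])
p,d=grab_frame('wrist');cv2.imwrite(f'pics/wrist9.png',p)
```

```text
12.05 [ 582.78551402 -170.44780292   72.85694954] [-2.2161743  -0.18001589  1.11308219] 33.7798471093532
```

View pics/wrist9.png

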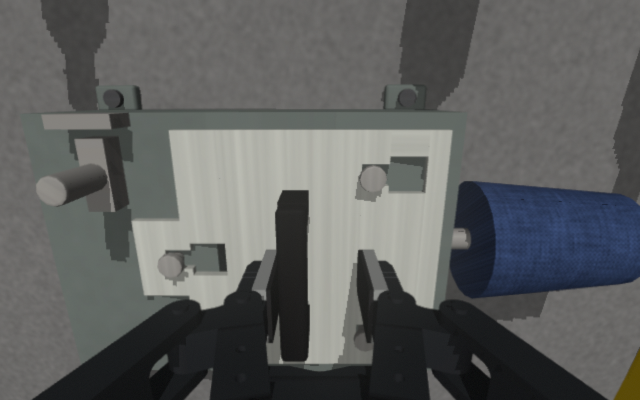

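The pins are now in the narrow slots, near their ends. I'll keep pushing in small steps until the force rises.

>>> {"op": "move_arm", "data": {
  "linear": [
    [0.02,0.003,0],
    [0.04,0.006,0],
    [0.04,0.006,0],
    [0.04,0.006,0]
  ],
  "spin": [0,0,0,0]
}}

```text
time: 12.43
ee_pos: [584.2, -170.2, 72.8]
tool_rot: [[-0.0, -0.147, 0.989], [0.0, 0.989, 0.147], [-1.0, 0.0, -0.0]]
contact_force: [-3.0, 0.5, 0.4]
opening: 34.1
```

>>> {"op": "move_arm", "data": {
  "linear": [
    [0.02,0.003,0],
    [0.04,0.006,0],
    [0.04,0.006,0],
    [0.04,0.006,0]
  ],
  "spin": [0,0,0,0]
}}

```text
time: 12.77
ee_pos: [584.4, -170.2, 72.8]
tool_rot: [[-0.004, -0.147, 0.989], [0.0, 0.989, 0.147], [-1.0, 0.001, -0.004]]
contact_force: [-9.4, -1.6, 5.2]
opening: 34.0
```

>>> {"op": "move_arm", "data": {
  "linear": [
    [0.02,0.003,0],
    [0.04,0.006,0],
    [0.04,0.006,0]
  ],
  "spin": [0,0,0]
}}

```text
time: 13.02
ee_pos: [584.4, -170.1, 72.7]
tool_rot: [[-0.007, -0.147, 0.989], [0.0, 0.989, 0.147], [-1.0, 0.001, -0.007]]
contact_force: [-15.7, -2.3, 9.6]
opening: 34.2
```

Run:
```python
from h import *
import pickle
o=get_obs();print(o['time'],o['ee_pos'],o['contact_force'],o['opening'])
pickle.dump(o,open('pics/w10.pkl','wb'))
p,d=grab_frame('wrist');cv2.imwrite(f'pics/wrist10.png',p)
C=cam('wrist',o)
X,Y,T=549.32,-174.97,np.radians(8.49)
print(proj(C,pose(X,Y,T,[(94,62,64),(-30,62,64),(-53,20,64),(-53,-20,64),(58,42,71),(-36,0,71),(-62,46,98.5)])).round(1).tolist())
```

```text
13.0167 [ 584.44152614 -170.14975448   72.67888192] [-15.73199621  -2.33008256   9.56109549] 34.18602006400307
[[451.5, 129.6], [167.5, 129.5], [130.7, 219.9], [143.3, 294.2], [369.1, 177.9], [165.1, 265.1], [44.0, 183.2]]
```

View pics/wrist10.png

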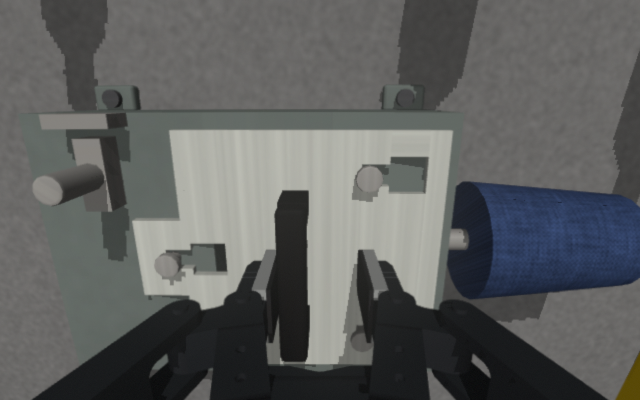

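The plate is hard against its stop: x no longer changes while the force rose from 3 to 16 N. The edges also match the predicted home position. I'll back off, rise, close the fingers, and look at the bolt.

>>> {"op": "move_arm", "data": {
  "linear": [
    [-0.1,-0.015,0],
    [-0.2,-0.03,0],
    [-0.3,-0.045,0],
    [-0.35,-0.052,0],
    [-0.35,-0.052,0],
    [-0.35,-0.052,0.2],
    [-0.35,-0.052,0.6],
    [-0.35,-0.052,1.2],
    [-0.35,-0.052,1.8],
    [-0.35,-0.052,2.3],
    [-0.35,-0.052,2.5],
    [-0.35,-0.052,2.5],
    [-0.35,-0.052,2.5]
  ],
  "spin": [0,0,0,0,0,0,0,0,0,0,0,0,0]
}}

```text
time: 14.15
ee_pos: [573.6, -171.7, 172.8]
tool_rot: [[0.0, -0.147, 0.989], [-0.0, 0.989, 0.147], [-1.0, -0.0, 0.0]]
contact_force: [-0.3, 0.3, -0.1]
opening: 34.1
```

>>> {"op": "move_arm", "data": {
  "linear": [
    [-0.3,0,0],
    [-0.9,0,0],
    [-1.5,0,0],
    [-2.0,0,0],
    [-2.3,0,0],
    [-2.4,0,0],
    [-2.4,0,0],
    [-2.4,0,0],
    [-2.4,0,0]
  ],
  "spin": [0,0,0,0,0,0,0,0,0],
  "hand": 0
}}

```text
time: 14.9
ee_pos: [478.2, -171.9, 172.6]
tool_rot: [[-0.0, -0.147, 0.989], [0.0, 0.989, 0.147], [-1.0, 0.0, -0.0]]
contact_force: [-0.3, 0.3, 0.5]
opening: 0.0
```

Run:
```python
from h import *
import pickle
o=get_obs();print(o['time'],o['ee_pos'],o['contact_force'],o['opening'])
pickle.dump(o,open('pics/w11.pkl','wb'))
p,d=grab_frame('wrist');cv2.imwrite(f'pics/wrist11.png',p);np.save('pics/w11d.npy',d)
```

```text
14.9 [ 478.15234681 -171.86891888  172.55273845] [-0.33201061  0.25453534  0.45834864] 0.04872064245539197
```

View pics/wrist11.png

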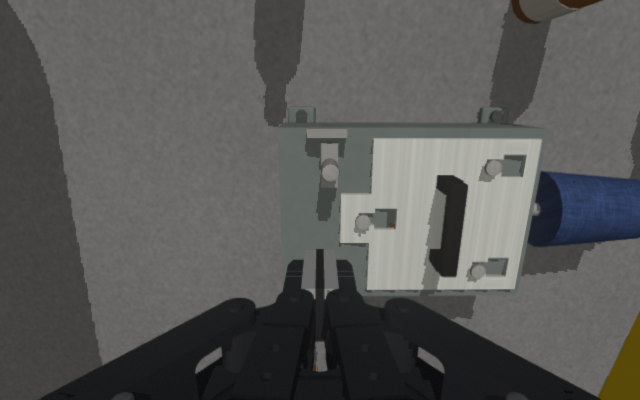

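All three pin heads sit at the -x ends of the slots: (362,224), (494,168) and (479,271). The knob top is at (330,171), and a bracket is at (327,133).

Run:
```python
from h import *
import pickle
o=pickle.load(open('pics/w11.pkl','rb'));d=np.load('pics/w11d.npy');C=cam('wrist',o);K,D,E=C
def P(uv):
    q=cv2.undistortPoints(np.array([[uv]],float),K,D).ravel();z=d[uv[1],uv[0]];return (np.linalg.inv(E)@np.r_[q*z,z,1])[:3].round(1)
for n,uv in dict(bracket=(327,132),knob=(330,171),bar=(328,152),housing=(300,200),tab=(350,230)).items():print(n,P(uv))
pins=ray(C,[(494,168),(479,271),(362,223.5)],71);X,Y,T,r=fit([(58,42),(58,-42),(-36,0)],pins);print(X,Y,np.degrees(T),r.round(1).tolist())
k=ray(C,[(330,171)],98.5)[0];c,s=np.cos(T),np.sin(T);dx,dy=k[0]-X,k[1]-Y;print('knob',k,'housing frame',c*dx+s*dy,-s*dx+c*dy)
q=ray(C,[(373.5,139.5),(541.5,139.5),(515,291),(366.5,290),(340,194)],64);x,y,t,r=fit([(-30,62),(94,62),(94,-62),(-30,-62),(-53,20)],q);dx,dy=x-X,y-Y;print('cover in housing',c*dx+s*dy,-s*dx+c*dy,np.degrees(t-T),r.round(1).tolist())
print('start tcp',pose(X,Y,T,[[-62,46-2+31,0]]),'end tcp',pose(X,Y,T,[[-62,16+17,0]]))
```

```text
bracket [ 476.5 -117.7   76.6]
knob [ 481.4 -139.9   99.3]
bar [ 479.5 -131.7   72.7]
housing [ 464.3 -173.8   58.9]
tab [ 506.5 -190.8   63.9]
549.6105727967356 -175.72485081837928 9.018441526267736 [[0.6, -0.2], [-0.0, 0.5], [-0.6, -0.3]]
knob [ 481.47544785 -140.03909591   98.5       ] housing frame -61.699008064240985 45.924947024535385
cover in housing 0.36508396280601263 -0.11149165747753283 -0.6392046174304665 [[-0.0, -0.2], [-0.4, 0.5], [1.2, -1.1], [-0.0, 0.1], [-0.8, 0.6]]
start tcp [[ 476.62059363 -111.37065172    0.        ]] end tcp [[ 483.20419274 -152.85144514    0.        ]]
```

>>> {"op": "move_arm", "data": {
  "linear": [
    [-0.02,0.3,0],
    [-0.02,0.8,0],
    [-0.02,1.3,0],
    [-0.02,1.54,0],
    [-0.02,1.54,0],
    [-0.02,1.54,-0.3],
    [-0.02,1.54,-0.8],
    [-0.02,1.54,-1.3],
    [-0.02,1.54,-1.8],
    [-0.02,1.54,-2.1],
    [-0.02,1.54,-2.2],
    [-0.02,1.54,-2.2],
    [-0.02,1.54,-2.2]
  ],
  "spin": [0,0,0,0,0,0,0,0,0,0,0,0,0]
}}

```text
time: 16.03
ee_pos: [477.2, -110.7, 85.4]
tool_rot: [[0.0, -0.147, 0.989], [-0.0, 0.989, 0.147], [-1.0, -0.0, 0.0]]
contact_force: [0.1, 0.2, 0.7]
opening: 0.2
```

Run:
```python
from h import *
o=get_obs();print(o['time'],o['ee_pos'],o['contact_force'],o['opening'])
p,d=grab_frame('wrist');cv2.imwrite(f'pics/wrist12.png',p)
```

```text
16.0333 [ 477.23374607 -110.69301379   85.37182206] [0.10452029 0.16882104 0.66115813] 0.16759602696319398
```

View pics/wrist12.png

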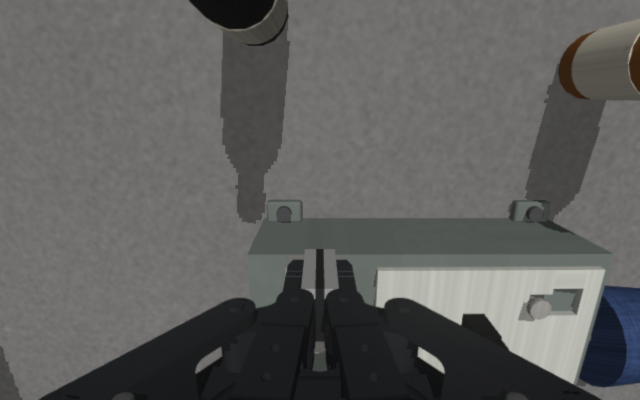

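The fingers stand clear on the knob's +y side. I'll push along housing -y.

>>> {"op": "move_arm", "data": {
  "linear": [
    [0.015,-0.1,0],
    [0.03,-0.2,0],
    [0.045,-0.3,0],
    [0.06,-0.4,0],
    [0.074,-0.5,0],
    [0.09,-0.6,0],
    [0.104,-0.7,0],
    [0.118,-0.8,0],
    [0.132,-0.89,0],
    [0.132,-0.89,0],
    [0.132,-0.89,0]
  ],
  "spin": [0,0,0,0,0,0,0,0,0,0,0]
}}

```text
time: 17.0
ee_pos: [482.0, -146.2, 84.8]
tool_rot: [[-0.0, -0.146, 0.989], [-0.0, 0.989, 0.146], [-1.0, -0.0, -0.0]]
contact_force: [-0.8, 0.1, 0.7]
opening: -0.1
```

>>> {"op": "move_arm", "data": {
  "linear": [
    [0.007,-0.05,0],
    [0.015,-0.1,0],
    [0.015,-0.1,0]
  ],
  "spin": [0,0,0]
}}

```text
time: 17.25
ee_pos: [482.4, -149.9, 84.7]
tool_rot: [[-0.001, -0.147, 0.989], [0.0, 0.989, 0.147], [-1.0, 0.0, -0.0]]
contact_force: [-0.4, 1.4, 0.2]
opening: -0.1
```

>>> {"op": "move_arm", "data": {
  "linear": [
    [0.007,-0.03,0],
    [0.01,-0.06,0],
    [0.01,-0.06,0]
  ],
  "spin": [0,0,0]
}}

```text
time: 17.5
ee_pos: [482.9, -152.3, 84.7]
tool_rot: [[-0.001, -0.147, 0.989], [0.0, 0.989, 0.147], [-1.0, 0.0, -0.0]]
contact_force: [-1.2, 0.1, -1.3]
opening: -0.0
```

>>> {"op": "move_arm", "data": {
  "linear": [
    [0.007,-0.03,0],
    [0.01,-0.06,0],
    [0.01,-0.06,0]
  ],
  "spin": [0,0,0]
}}

```text
time: 17.75
ee_pos: [483.0, -153.4, 84.7]
tool_rot: [[-0.001, -0.147, 0.989], [0.003, 0.989, 0.147], [-1.0, 0.003, -0.001]]
contact_force: [-2.0, 6.4, 2.3]
opening: 0.2
```

Run:
```python
from h import *
o=get_obs();print(o['time'],o['ee_pos'],o['contact_force'],o['opening'])
p,d=grab_frame('wrist');cv2.imwrite(f'pics/wrist13.png',p)
p,d=grab_frame('side');cv2.imwrite(f'pics/side13.png',cv2.resize(p[220:350,270:440],None,fx=4.4,fy=4.4,interpolation=cv2.INTER_CUBIC))
```

```text
17.75 [ 483.02330247 -153.36117934   84.68270036] [-1.99361467  6.40113436  2.34799859] 0.1777216878130615
```

View pics/wrist13.png

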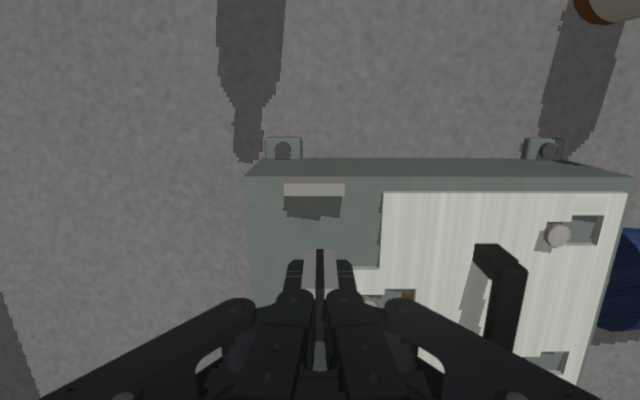

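View pics/side13.png

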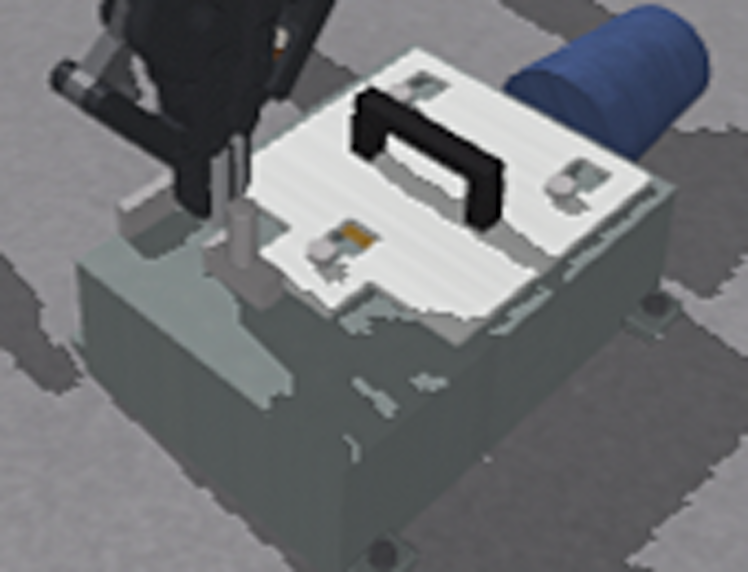

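The side view shows the bolt's bar behind the tab, with the finger against the knob. The force is rising, so I'll press a little more to confirm the end stop.

>>> {"op": "move_arm", "data": {
  "linear": [
    [0.005,-0.03,0],
    [0.007,-0.05,0],
    [0.007,-0.05,0]
  ],
  "spin": [0,0,0]
}}

```text
time: 18.1
ee_pos: [483.0, -153.7, 84.7]
tool_rot: [[-0.002, -0.147, 0.989], [0.006, 0.989, 0.147], [-1.0, 0.006, -0.001]]
contact_force: [-2.4, 13.7, 5.9]
opening: 0.0
```

>>> {"op": "move_arm", "data": {
  "linear": [
    [0.003,-0.025,0],
    [0.003,-0.025,0],
    [0.003,-0.025,0]
  ],
  "spin": [0,0,0]
}}

```text
time: 18.35
ee_pos: [483.0, -153.8, 84.6]
tool_rot: [[-0.002, -0.147, 0.989], [0.007, 0.989, 0.147], [-1.0, 0.007, -0.001]]
contact_force: [-2.7, 15.7, 9.1]
opening: -0.1
```

The bolt is at its stop: TCP y is -153.8 against -152.9 predicted, and the force is rising without motion. I'll retreat and verify.

>>> {"op": "move_arm", "data": {
  "linear": [
    [-0.03,0.2,0],
    [-0.06,0.4,0],
    [-0.06,0.5,0],
    [-0.06,0.5,0],
    [-0.06,0.5,0.4],
    [-0.06,0.5,1.0],
    [-0.06,0.5,1.6],
    [-0.06,0.5,2.2],
    [-0.06,0.2,2.5],
    [-0.06,-0.5,2.6],
    [-0.06,-1.2,2.6],
    [-0.06,-1.5,2.6],
    [-0.06,-1.5,2.6],
    [-0.06,-1.5,2.6],
    [-0.06,-1.5,2.6]
  ],
  "spin": [0,0,0,0,0,0,0,0,0,0,0,0,0,0,0]
}}

```text
time: 19.6
ee_pos: [481.1, -216.8, 188.3]
tool_rot: [[-0.001, -0.147, 0.989], [0.001, 0.989, 0.147], [-1.0, 0.001, -0.001]]
contact_force: [-0.2, -0.0, 0.3]
opening: 0.2
```

Run:
```python
from h import *
import pickle
o=get_obs();print(o['time'],o['ee_pos'],o['contact_force'])
pickle.dump(o,open('pics/w14.pkl','wb'))
p,d=grab_frame('wrist');cv2.imwrite(f'pics/wrist14.png',p)
q,d=grab_frame('side');cv2.imwrite(f'pics/side14.png',q)
```

```text
19.6 [ 481.121665   -216.80312562  188.33658087] [-0.23986332 -0.02926027  0.28918649]
```

View pics/wrist14.png

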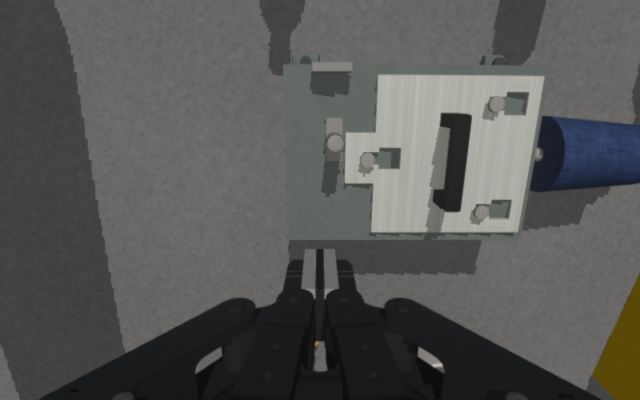

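View pics/side14.png

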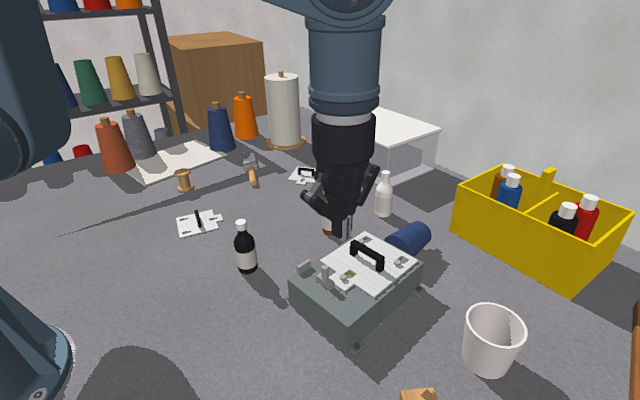

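Run:
```python
from h import *
import pickle
o=pickle.load(open('pics/w14.pkl','rb'));C=cam('wrist',o)
pins=ray(C,[(498,104),(482.5,213),(367.5,160)],71);X,Y,T,r=fit([(58,42),(58,-42),(-36,0)],pins);c,s=np.cos(T),np.sin(T)
k=ray(C,[(335.5,143)],98.5)[0];dx,dy=k[0]-X,k[1]-Y;print(r.round(1).tolist(),'knob housing',c*dx+s*dy,-s*dx+c*dy)
q=ray(C,[(378,75),(544,75.5),(520,234),(371.5,233),(345,133),(345.5,184)],64);x,y,t,r=fit([(-30,62),(94,62),(94,-62),(-30,-62),(-53,20),(-53,-20)],q);dx,dy=x-X,y-Y;print('cover',c*dx+s*dy,-s*dx+c*dy,np.degrees(t-T),r.round(1).tolist())
```

```text
[[0.1, 0.2], [0.3, -0.2], [-0.4, 0.0]] knob housing -62.38187501231929 16.011599574874097
cover 0.409275222734912 -0.2803979948853349 0.4868212857527795 [[-0.3, 0.4], [-0.6, 0.4], [1.8, -1.3], [-0.2, -0.0], [-0.9, 0.3], [0.2, 0.2]]
```

Run:
```python
from h import *
p,d=grab_frame('top');cv2.imwrite('pics/top15.png',p)
```

```text
(no output)
```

View pics/top15.png

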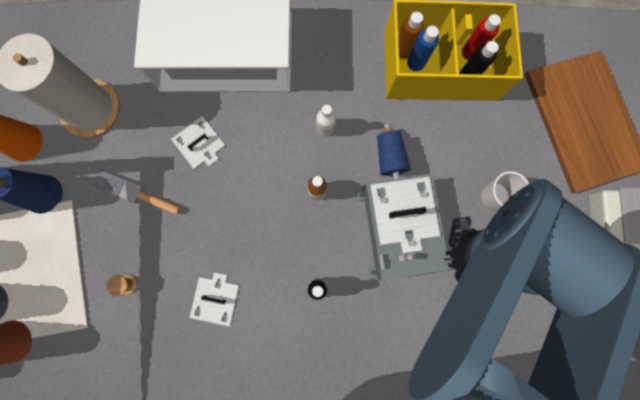

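The top view shows all three bottles standing where they began, at (326,120), (317,187) and (317,290). The cover is on the housing and the arm is clear.

```bash
python3 -c "
from bench import *
print(sign_off())"
```

```text
the job is handed in; nothing more can be done
None
```

The cover plate is back on the housing, pushed fully home, and the bolt is all the way across behind its tab. I handed the job in at about 19.7 s of the 46 s; no verdict is reported.

- **Placing:** I gripped the cover by its handle, carried it over the bottles and lowered it. It reached the housing top with no early contact, and the wrist view showed pin heads through two of the wide slot ends; the hand hid the third. I let go of it there.
- **Pushing home:** I pushed the handle along the housing's +x until it stopped moving while the force rose to about 16 N. The last image measured the cover about 0.4 mm from home, which is within measuring error.
- **Bolt:** I pushed the knob across to its end stop, again with the force rising to about 16 N and no further movement. The knob measured at housing (-62.4, 16.0) mm, against (-62, 16) for fully across.
- **Surroundings:** The last top view shows all three bottles standing where they began. The gripper is clear of everything and the contact force is about zero.

**Disagreements:** The top and wrist cameras put the housing about 1 mm apart in x and 3 mm apart in y. I used the wrist view, because it showed the plate and pins together. The last two yaw readings of the cover against the housing were -0.6° and +0.5°. Their signs differ, so I took them as noise from hand-picked corner pixels. No check failed.

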